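# Tamp a heap of rock pieces level in a sample bin

## Task

Take the hand tamper from its rubber pad and tamp the heaped rock pieces in the steel bin down into one level layer on the bin's floor, finishing with a firm flat press of about 15 N held on the levelled pieces for a second. Never load the bin with more than 35 N, touch the pieces only with the tamper, and leave the other things on the bench where they are. Then stand the tamper back upright on the middle of its pad.

Things in the scene. Friction and masses are not known exactly. Their poses are not given: they have to be found in the camera images.
- bin: fixed open-topped steel bin, outside 124 (own x) by 96 (own y) by 46 high, walls and floor 6 thick (inside 112 by 84, 40 deep; a flat strip under it shows 13 beyond each end); origin: centre of its underside on the bench, z up. It stands left or right of the robot's middle, at any small yaw
- bin_floor (a point): centre of the bin's inner floor, 6 above the bench; axes as the bin's. Over it, the heap gives way under a steady 10 to 20 N from the plate, lowered slowly (a few mm/s) and worked about 5 mm from side to side; forced straight down fast it jams and the load shoots up. Lying level, the pieces' tops are about 23 to 27 mm above this floor
- pad: fixed flat black rubber pad, 130 (own x) by 100 (own y) by 6 thick; origin: centre of its underside, z up. Its top is 6 above the bench; the tamper starts standing on it and must end there
- tamper: loose hand tamper, 0.32 kg: flat aluminium plate 98 (own x) by 70 (own y) by 10 thick, with an upright square wooden post 26 by 26 (sides along own x and y) on its middle that reaches 110 above the plate's underside; origin: centre of the plate's underside, z up. The plate fits in the bin with 7 to spare on every side when its long side lies along the bin's long side
- stone0: loose grey rock piece like its seven fellows, roundish with flat faces, 27 across and 23 high, about 25 g; origin at its middle. Starts on the bin's floor, its middle about 12 above it, in a loose two-by-three group at no fixed place in the bin. Lying in one layer its middle is 11 to 14 above the bin's floor
- stone1: loose grey rock piece like its seven fellows, roundish with flat faces, 27 across and 23 high, about 25 g; origin at its middle. Starts on the bin's floor, its middle about 12 above it, in a loose two-by-three group at no fixed place in the bin. Lying in one layer its middle is 11 to 14 above the bin's floor
- stone2: loose grey rock piece like its seven fellows, roundish with flat faces, 27 across and 23 high, about 25 g; origin at its middle. Starts on the bin's floor, its middle about 12 above it, in a loose two-by-three group at no fixed place in the bin. Lying in one layer its middle is 11 to 14 above the bin's floor
- stone3: loose grey rock piece like its seven fellows, roundish with flat faces, 27 across and 23 high, about 25 g; origin at its middle. Starts on the bin's floor, its middle about 12 above it, in a loose two-by-three group at no fixed place in the bin. Lying in one layer its middle is 11 to 14 above the bin's floor
- stone4: loose grey rock piece like its seven fellows, roundish with flat faces, 27 across and 23 high, about 25 g; origin at its middle. Starts on the bin's floor, its middle about 12 above it, in a loose two-by-three group at no fixed place in the bin. Lying in one layer its middle is 11 to 14 above the bin's floor
- stone5: loose grey rock piece like its seven fellows, roundish with flat faces, 27 across and 23 high, about 25 g; origin at its middle. Starts on the bin's floor, its middle about 12 above it, in a loose two-by-three group at no fixed place in the bin. Lying in one layer its middle is 11 to 14 above the bin's floor
- stone6: loose grey rock piece like its seven fellows, roundish with flat faces, 27 across and 23 high, about 25 g; origin at its middle. Starts on top of the heap, resting on four others, its middle about 29 above the bin's floor; pressed, it wedges the others apart and creeps or slips down between them (see bin_floor). Lying in one layer its middle is 11 to 14 above the bin's floor
- stone7: loose grey rock piece like its seven fellows, roundish with flat faces, 27 across and 23 high, about 25 g; origin at its middle. Starts on top of the heap, resting on four others, its middle about 29 above the bin's floor; pressed, it wedges the others apart and creeps or slips down between them (see bin_floor). Lying in one layer its middle is 11 to 14 above the bin's floor
- jar: bystander: closed amber glass jar, 56 across, 85 tall; origin: centre of its underside; to be left alone
- core: bystander: upright grey rock core stub, 42 across, 75 tall; origin: centre of its underside; to be left alone
- loupe: bystander: short black upright hand lens, 32 across, 30 tall; origin: centre of its underside; to be left alone
- dish: bystander: closed flat white round dish, 90 across, 18 tall; origin: centre of its underside; to be left alone
Things that resemble listed ones, but are neither listed nor needed, are in the scene too. What is meant by the tamper is not turquoise, and is the smaller of those in its own colour. What is shaped like the stone6 but blue is not meant.

How it is judged:
On the way, in this order (a step that is already met when the one before it is completed fails the run):
1. the tamper is lifted off its pad (z of tamper in the frame of pad above 0.04 m), for 0.2 s.
2. all pieces in one layer (middles under 20 mm above the floor), the plate flat on them (6 degrees, under 34 mm above the floor) and the bin loaded with 10 N or more for 0.4 s (z of each of stone0, stone1, stone2, stone3, stone4, stone5, stone6, stone7 in the frame of bin_floor below 0.02 m and z of tamper in the frame of bin_floor below 0.034 m and horizontal distance between tamper and bin_floor below 0.02 m and angle between tamper's own z axis and vertical below 0.105 rad and contact force between bin and anything else above 10 N), for 0.4 s.
At the end, for the whole second after the job is handed in: All eight pieces lie in one layer in the bin (middles between 5 and 20 mm above its floor), and the tamper stands upright (within 3 degrees), at rest and let go, on its pad within 25 mm of the pad's centre (z of stone0 in the frame of bin_floor between 0.005 and 0.02 m and z of stone1 in the frame of bin_floor between 0.005 and 0.02 m and z of stone2 in the frame of bin_floor between 0.005 and 0.02 m and z of stone3 in the frame of bin_floor between 0.005 and 0.02 m and z of stone4 in the frame of bin_floor between 0.005 and 0.02 m and z of stone5 in the frame of bin_floor between 0.005 and 0.02 m and z of stone6 in the frame of bin_floor between 0.005 and 0.02 m and z of stone7 in the frame of bin_floor between 0.005 and 0.02 m and horizontal distance between each of stone0, stone1, stone2, stone3, stone4, stone5, stone6, stone7 and bin_floor below 0.068 m and horizontal distance between tamper and pad below 0.025 m and z of tamper in the frame of pad below 0.01 m and angle between tamper's own z axis and vertical below 0.05 rad and linear speed of tamper below 0.01 m/s); the robot touches nothing.
It fails at once if the bin is loaded with more than 35 N (contact force between bin and anything else above 35 N).
It fails at once if the fingers touch a rock piece (contact force between the fingers and stone0 above 0.5 N or contact force between the fingers and stone1 above 0.5 N or contact force between the fingers and stone2 above 0.5 N or contact force between the fingers and stone3 above 0.5 N or contact force between the fingers and stone4 above 0.5 N or contact force between the fingers and stone5 above 0.5 N or contact force between the fingers and stone6 above 0.5 N or contact force between the fingers and stone7 above 0.5 N).
It fails at once if another thing on the bench is pushed more than 20 mm (distance of any of jar, core, loupe, dish from where it was at the start of the episode above 0.02 m).
It also fails if it takes over 72 s, if anything falls off the work surface, if the arm or the gripper's body presses on something with over 40 N, if the wrist force passes 120 N, or if a joint passes its speed limit or range.

## Robot

A 6-joint arm with a two-finger parallel gripper is mounted at the origin on the work surface. World frame = base frame: x ahead of the robot, y to its left, z up, the work surface at z = 0. Lengths are in m, angles in rad, forces in N, time in s.
With the tool pointing down it reaches from about 0.325 to 0.9 m from the base axis. Payload 6.1 kg.
Tool frame: the origin (TCP) lies midway between the tips of the shut fingers; the grasp point (between the pads) lies 19 mm behind it; x points along the fingers, z is the direction in which the jaws open and shut, and the axes are right-handed (so a half turn about x gives the same grasp; the last joint's range is limited). The gripper opens to 87 mm and grips with 3 to 60 N. Pads are 19 mm wide; open, the fingers measure 117 mm over their backs; the gripper's body (75 mm by 190 mm) begins 51 mm behind the grasp point.
Start: joints at [1.024, 0.22, 1.526, -0, 1.395, -0.126], TCP at [0.255, 0.57, 0.223] pointing down, gripper open.
Joint ranges: [-2.98, 2.98], [-0.91, 2.08], [0.09, 2.57], [-1.24, 4.39], [0.2, 2.65], [-2.68, 2.68]. Speed limits (rad/s): [2.57, 2.57, 3.01, 3.14, 3.14, 3.14].

## Interface

Orientations are given as [roll, pitch, yaw] about the fixed x, y, z axes, in that order (R = Rz(yaw) Ry(pitch) Rx(roll)).
In Python, from bench import monitor, vision, manip gives the robot as it stands.
- The arm moves only by the shell command python3 -m creep 'ROWS' [FORCE]. ROWS is JSON, a list of rows, each a list of 3 entries, a list of its own where there are three numbers: the gripper command: -1 is shut, 1 is fully open, values between are in proportion, then the shift along the tool's x, y, z in mm, then the turn, a rotation vector about the tool's x, y, z in rad. In form: [[gripper, [x, y, z], [ax, ay, az]], ...]. A call has 1 to 20 rows; each row is the pose to reach, as a shift and turn from the pose measured when the call began, along the tool's axes at that moment; what a row does not reach only later rows make up. A row lasts 1/8 s, in which the tool goes at most 62.5 mm and 10.7 degrees, less where a joint would pass 70% of its speed; a pose out of reach is approached as far as the arm can. A call with a gripper value outside its range is refused whole. The fingers move at their own pace and stop on an object; FORCE is the grip in N (left out, the last holds). Time passes only in rows, so rows that repeat a pose let the fingers close. It gives the time, the measured TCP pose, the force and the opening at its end, in the units of the state.
- monitor.observe(): the state, without advancing time (a new reading comes with each control period).
- vision.read_camera(name): name is "side" or "top"; returns the picture (400x640x3 uint8, blue, green, red); there is no depth.
- vision.camera_model(name): a dict with "vfov" (degrees; the focal length in pixels is half the picture's height over the tangent of half this angle, whatever the lens; pixels are square), "cx", "cy" (the principal point, pixels), "extrinsics" (4x4, takes a point from world to camera coordinates). Camera axes: x right, y down, z forward; pixel columns grow to the right and rows downward; lengths in m; the calibration is good to about 2 mm. A picture is of the moment at which its call begins. camera_model takes no time and is no camera call.
- manip.job_done(): hands the job in, once; it reports no verdict.
The state is a dict: "t": time; "joint_pos": joint angles; "joint_velocities": joint speeds; "joint_efforts": joint torques, N m; "tcp_pos": TCP position; "eef_rot": TCP orientation; "contact_force": force on the tool from outside, world axes, zero at the start; "moment": the same for the moment, N m; "opening": opening from 0.0 (shut) to 1.0 (fully open).
Only numpy, scipy, OpenCV 4.12 (cv2) and the standard library are available. Lean on these libraries where they do the work, as an engineer would, in place of code of your own. Each camera call takes 0.05 s, during which the arm holds its last target.

## Working session

There is one attempt and no reset: what is moved stays moved. The work goes in short steps, Python scripts to look and compute and a shell command to move; the robot and the scene stay as the last step left them, time stands still between calls to the robot, and variables do not carry over. Pictures are saved under pics/ and viewed, and the job is handed in when it is done.

```bash
ls; mkdir -p pics; python3 - <<'E'
from bench import monitor, vision, manip
import cv2
print(monitor.observe())
for n in("side","top"):
    cv2.imwrite(f"pics/{n}0.png",vision.read_camera(n)); print(vision.camera_model(n))
E
```

```text
pics
{'t': 0.0, 'joint_pos': array([ 1.02392816e+00,  2.21209597e-01,  1.52761063e+00, -5.92967806e-06,
        1.39468029e+00, -1.26088046e-01]), 'joint_velocities': array([ 4.51753306e-04, -2.30597393e-03,  7.03474673e-04,  6.84472083e-05,
        1.23865767e-03, -7.27205591e-05]), 'joint_efforts': array([-9.38639678e-04, -4.94650197e+01, -3.87353218e+01,  6.95410534e-02,
        5.78570680e-02, -1.37531792e-04]), 'tcp_pos': array([0.25497246, 0.56995424, 0.22144774]), 'eef_rot': array([ 3.01856349,  1.56888845, -2.11460457]), 'contact_force': array([0.1780794 , 0.09340653, 0.5424175 ]), 'moment': array([-0.05033743,  0.03055647, -0.02945089]), 'opening': 1.0034771767743937}
{'vfov': 51.77216665128283, 'cx': 323.2695991275181, 'cy': 198.39035288483777, 'extrinsics': array([[-0.98579837, -0.16757867,  0.01090719,  0.54261366],
       [-0.09670247,  0.51336189, -0.8527064 ,  0.13495178],
       [ 0.13729607, -0.84165133, -0.52227658,  0.72042495],
       [ 0.        ,  0.        ,  0.        ,  1.        ]])}
{'vfov': 55.76636187475654, 'cx': 317.66754175084947, 'cy': 209.0307953663491, 'extrinsics': array([[ 4.12913336e-03, -9.99385844e-01, -3.47977596e-02,
        -8.59242562e-02],
       [-9.90182239e-01,  7.75923096e-04, -1.39780294e-01,
         5.56871303e-01],
       [ 1.39721448e-01,  3.50332950e-02, -9.89570910e-01,
         7.33390603e-01],
       [ 0.00000000e+00,  0.00000000e+00,  0.00000000e+00,
         1.00000000e+00]])}
```

View pics/top0.png

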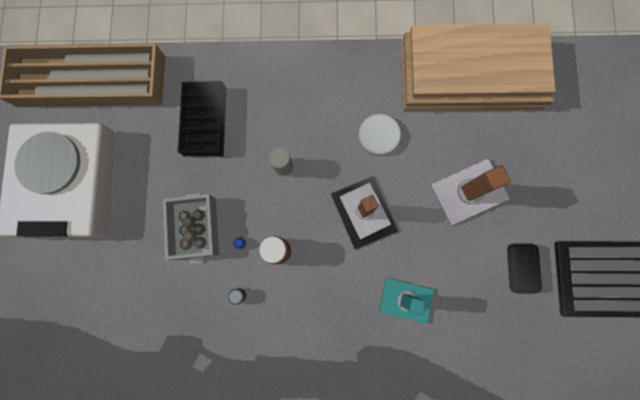

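View pics/side0.png

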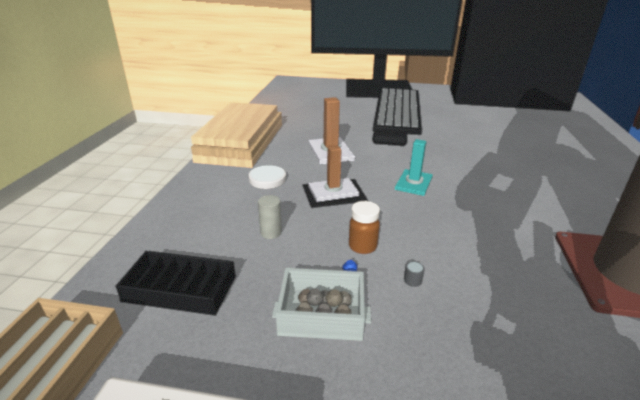

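The top view shows three tamper look-alikes. There is a brown-post one on the black pad at about (365,208), a larger brown one at (483,190) and a turquoise one at (408,300). By the description I want the smaller brown one on the pad. The bin is at (189,228), with a blue decoy stone at (239,242). I'll check these in close crops.

```bash
python3 - <<'E'
import cv2,numpy as np
t=cv2.imread("pics/top0.png")
a=cv2.resize(t[165:260,320:410],None,fx=4,fy=4,interpolation=cv2.INTER_CUBIC)
b=cv2.resize(t[180:275,150:240],None,fx=4,fy=4,interpolation=cv2.INTER_CUBIC)
cv2.imwrite("pics/crop0.png",np.hstack([a,b]))
E
cat > h.py <<'E'
import numpy as np,cv2
from bench import monitor,vision
def cam(n):
    m=vision.camera_model(n);f=200/np.tan(np.radians(m['vfov']/2))
    return np.array([[f,0,m['cx']],[0,f,m['cy']],[0,0,1]]),m['extrinsics']
def plane(n,uv,z):
    K,E=cam(n);R,t=E[:3,:3],E[:3,3];c=-R.T@t
    uv=np.atleast_2d(np.float64(uv));d=np.c_[uv,np.ones(len(uv))]@np.linalg.inv(K).T@R
    return c+d*((z-c[2])/d[:,2])[:,None]
def proj(n,p):
    K,E=cam(n);q=(np.atleast_2d(p)@E[:3,:3].T+E[:3,3])@K.T
    return q[:,:2]/q[:,2:]
E
```

```text
(no output)
```

View pics/crop0.png

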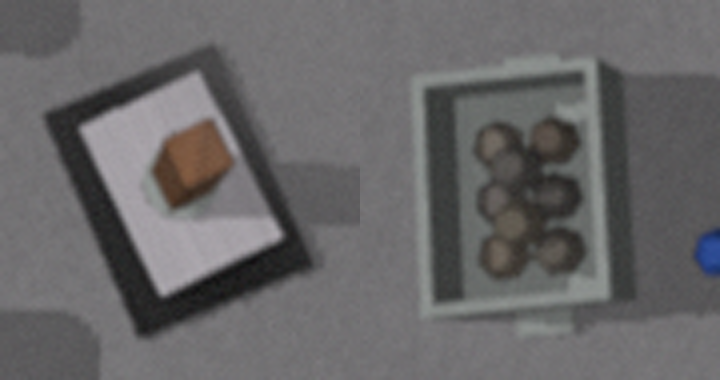

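The crop confirms it. The smaller brown-post tamper stands on the black pad. The bin holds a 2x3 group with two pieces on top, and its strip shows at the top and bottom ends, so its long axis is nearly along world x. Next I'll measure.

```bash
python3 - <<'E'
import cv2,numpy as np
from h import *
t=cv2.imread("pics/top0.png");s=cv2.imread("pics/side0.png")
hsv=cv2.cvtColor(t,cv2.COLOR_BGR2HSV)
def big(m,roi):
    z=np.zeros_like(m);x0,y0,x1,y1=roi;z[y0:y1,x0:x1]=m[y0:y1,x0:x1]
    c,_=cv2.findContours(z,cv2.RETR_EXTERNAL,cv2.CHAIN_APPROX_NONE);return max(c,key=cv2.contourArea)
def rep(name,c,z):
    P=plane("top",c[:,0,:],z)[:,:2].astype(np.float32)
    (cx,cy),(w,h),a=cv2.minAreaRect(P*1000)
    # long axis yaw
    B=cv2.boxPoints(((cx,cy),(w,h),a));e=[B[1]-B[0],B[2]-B[1]];l=max(e,key=np.linalg.norm)
    print(name,(round(cx,1),round(cy,1)),(round(w,1),round(h,1)),"long yaw deg",round(np.degrees(np.arctan2(l[1],l[0]))%180,1))
roi=(320,165,410,260)
v=hsv[...,2]
gray=cv2.cvtColor(t,cv2.COLOR_BGR2GRAY)
print("samples pad",t[235,357],"plate",t[232,362],t[198,347],"bench",t[180,325],"top",hsv[202,370],"side",hsv[210,364],"rim",t[225,256-0],t[258,170],"floor",t[215,185])
plate=(gray>125).astype(np.uint8)*255
c=big(plate,roi);rep("plate",cv2.convexHull(c),0.016)
pad=((gray<70)|(gray>125)|((hsv[...,1]>90))).astype(np.uint8)*255
pad=cv2.morphologyEx(pad,cv2.MORPH_OPEN,np.ones((5,5)))
c=big(pad,roi);rep("pad",c,0.006); print(cv2.minAreaRect(c))
br=((hsv[...,1]>90)&(hsv[...,0]<20)).astype(np.uint8)*255
c=big(br,roi);print("post all",cv2.boundingRect(c))
top=((hsv[...,1]>90)&(hsv[...,0]<20)&(v>np.percentile(v[roi[1]:roi[3],roi[0]:roi[2]][br[roi[1]:roi[3],roi[0]:roi[2]]>0],45))).astype(np.uint8)*255
c=big(top,roi);rep("posttop",c,0.116)
roi=(155,185,222,268)
for th in (105,115,125):
    r=(gray>th).astype(np.uint8)*255
    r=cv2.morphologyEx(r,cv2.MORPH_OPEN,np.ones((3,3)))
    c=big(r,roi);rep(f"bin{th}",c,0.046);print(cv2.minAreaRect(c))
E
```

```text
samples pad [59 57 58] plate [165 159 164] [160 155 159] bench [118 116 117] top [ 11 112 112] side [  9 118  84] rim [113 111 111] [126 127 124] floor [ 88  95 100]
plate (557.6, -182.3) (97.5, 69.6) long yaw deg 25.7
pad (554.9, -181.9) (129.0, 99.2) long yaw deg 23.0
((364.32952880859375, 212.28952026367188), (61.3015251159668, 47.280208587646484), 66.64443969726562)
post all (359, 196, 19, 20)
posttop (557.5, -181.5) (20.5, 22.2) long yaw deg 116.7
bin105 (522.8, 179.2) (172.6, 137.6) long yaw deg 2.3
((188.0, 225.99996948242188), (81.99998474121094, 65.99998474121094), 90.0)
bin115 (532.0, 211.0) (83.8, 163.5) long yaw deg 152.5
((172.28216552734375, 220.9432373046875), (39.52800750732422, 82.10108947753906), 29.538782119750977)
bin125 (474.8, 137.7) (19.9, 18.2) long yaw deg 2.5
((206.5, 249.0), (10.0, 9.0), 90.0)
```

```bash
python3 - <<'E'
import cv2,numpy as np
from h import *
P=plane("top",[[163.3,199.3],[210.5,194.7],[212.3,255],[165.5,259.5]],0.046)[:,:2]*1000
print(P.round(1),P.mean(0)); 
for i in range(4): d=P[(i+1)%4]-P[i];print(np.linalg.norm(d).round(1),np.degrees(np.arctan2(d[1],d[0])).round(1))
t=cv2.imread("pics/top0.png");s=cv2.imread("pics/side0.png")
m=((t[...,1].astype(int)-t[...,2]>4)).astype(np.uint8)*255
z=np.zeros_like(m);z[185:270,155:225]=m[185:270,155:225]
cs,_=cv2.findContours(z,cv2.RETR_EXTERNAL,cv2.CHAIN_APPROX_NONE);c=max(cs,key=cv2.contourArea)
print(cv2.contourArea(c),cv2.boundingRect(c))
a=cv2.resize(cv2.cvtColor(m,cv2.COLOR_GRAY2BGR)[180:275,150:240],None,fx=4,fy=4)
b=cv2.resize(s[255:350,260:390],None,fx=4,fy=4,interpolation=cv2.INTER_CUBIC)
cv2.imwrite("pics/mask1.png",a);cv2.imwrite("pics/sidebin0.png",b)
E
```

```text
[[576.3 232.1]
 [585.7 134.5]
 [463.  125.5]
 [453.7 220. ]] [519.67145767 178.02967379]
98.0 -84.5
123.0 -175.8
95.0 95.6
123.1 5.6
16.5 (203, 246, 10, 9)
```

View pics/mask1.png

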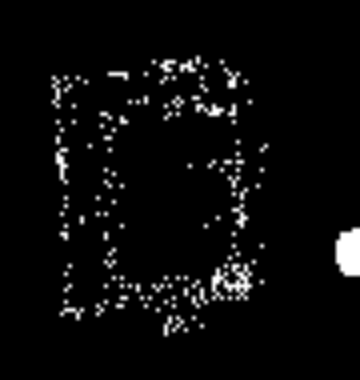

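View pics/sidebin0.png

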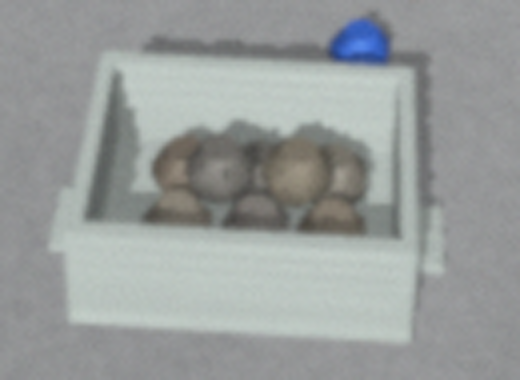

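```bash
python3 - <<'E'
import cv2,numpy as np
from h import *
c=np.array([[101,50],[417,64],[414,243],[75,228]])/4+[260,255]
P=plane("side",c,0.046)[:,:2]*1000
print(P.round(1),P.mean(0)); 
for i in range(4): d=P[(i+1)%4]-P[i];print(np.linalg.norm(d).round(1),np.degrees(np.arctan2(d[1],d[0])).round(1))
# draw estimate in both
C=np.array([.520,.178]);y=np.radians(5.2);R=np.array([[np.cos(y),-np.sin(y)],[np.sin(y),np.cos(y)]])
out=[]
for n,(x0,y0) in(("top",(150,180)),("side",(260,250))):
    im=cv2.imread(f"pics/{n}0.png")
    q=cv2.resize(im[y0:y0+95,x0:x0+130 if n=="side" else x0+70],None,fx=4,fy=4,interpolation=cv2.INTER_CUBIC)
    for hx,hy,z in((62,48,.046),(56,42,.046),(62,48,0)):
        pts=np.array([[a*hx,b*hy] for a,b in((1,1),(1,-1),(-1,-1),(-1,1))])/1000@R.T+C
        uv=proj(n,np.c_[pts,np.full(4,z)])
        cv2.polylines(q,[np.int32((uv-[x0,y0]+.5)*4)],True,(0,0,255),1)
    out.append(q)
cv2.imwrite("pics/ov0.png",np.hstack(out))
E
```

```text
[[588.9 139.9]
 [463.6 125.5]
 [456.8 218.6]
 [574.8 232.9]] [521.03427378 179.20688585]
126.1 -173.4
93.4 94.2
118.9 6.9
94.1 -81.4
```

View pics/ov0.png

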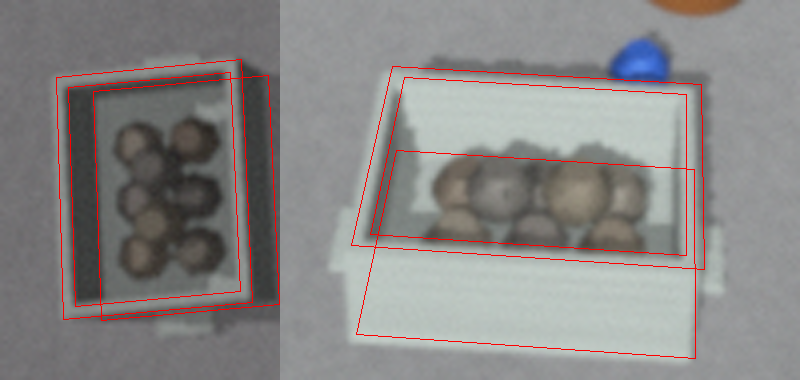

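```bash
cat >> h.py <<'E'
from scipy.spatial.transform import Rotation as Ro
def jaw(yawdeg):  # tool down: x=-z world, z along jaw yaw
    a=np.radians(yawdeg);x=np.array([0,0,-1.]);z=np.array([np.cos(a),np.sin(a),0]);return Ro.from_matrix(np.c_[x,np.cross(z,x),z])
def go(pos_mm,yawdeg):
    o=monitor.observe();R=Ro.from_euler('xyz',o['eef_rot'])
    d=R.inv().apply(np.array(pos_mm)-o['tcp_pos']*1000)
    w=(R.inv()*jaw(yawdeg)).as_rotvec()
    print("to",pos_mm,yawdeg,"shift",d.round(1),"turn",w.round(3))
def st():
    o=monitor.observe();R=Ro.from_euler('xyz',o['eef_rot']).as_matrix()
    print("t",round(o['t'],2),"tcp",(o['tcp_pos']*1000).round(1),"xax",R[:,0].round(3),"jawyaw",np.degrees(np.arctan2(R[1,2],R[0,2])).round(1),"F",o['contact_force'].round(1),"M",o['moment'].round(2),"open",round(o['opening'],3),"q",o['joint_pos'].round(2))
E
python3 - <<'E'
from h import *
st()
for a in(25.7,115.7,-64.3,-154.3): go([557.6,-182.3,190],a)
E
```

```text
t 0.1 tcp [255.  570.  221.5] xax [-0.001 -0.002 -1.   ] jawyaw 65.9 F [-0.6 -0.5 -0.5] M [-0.   -0.02 -0.  ] open 1.001 q [ 1.02  0.22  1.53 -0.    1.39 -0.13]
to [557.6, -182.3, 190] 25.7 shift [  32.4 -583.5 -563. ] turn [ 0.701 -0.002  0.   ]
to [557.6, -182.3, 190] 115.7 shift [  32.4 -583.5 -563. ] turn [-0.869 -0.002 -0.001]
to [557.6, -182.3, 190] -64.3 shift [  32.4 -583.5 -563. ] turn [ 2.272e+00 -1.000e-03  2.000e-03]
to [557.6, -182.3, 190] -154.3 shift [  32.4 -583.5 -563. ] turn [-2.44e+00 -1.00e-03 -2.00e-03]
```

```bash
python3 -m creep '[[1,[3,-292,-281],[0.35,0,0]],[1,[3,-292,-281],[0.35,0,0]],[1,[3,-292,-281],[0.35,0,0]],[1,[3,-292,-281],[0.35,0,0]],[1,[3,-292,-281],[0.35,0,0]],[1,[3,-292,-281],[0.35,0,0]],[1,[32,-583.5,-563],[0.701,0,0]],[1,[32,-583.5,-563],[0.701,0,0]],[1,[32,-583.5,-563],[0.701,0,0]],[1,[32,-583.5,-563],[0.701,0,0]],[1,[32,-583.5,-563],[0.701,0,0]],[1,[32,-583.5,-563],[0.701,0,0]],[1,[32,-583.5,-563],[0.701,0,0]],[1,[32,-583.5,-563],[0.701,0,0]],[1,[32,-583.5,-563],[0.701,0,0]]]' 50
python3 - <<'E'
from h import *
st();go([557.6,-182.3,72],25.7)
cv2.imwrite("pics/top1.png",vision.read_camera("top")[100:300,280:560])
E
```

```text
t: 1.98
tcp_pos: [0.557, -0.182, 0.1895]
eef_rot: [2.792, 1.568, -3.043]
contact_force: [-0.7, 0.3, -0.5]
opening: 0.997
t 1.98 tcp [ 557.  -182.   189.5] xax [-0.003 -0.    -1.   ] jawyaw 25.7 F [-0.7  0.3 -0.5] M [-0.03  0.04  0.02] open 0.997 q [-0.45  0.15  1.66 -0.    1.32 -0.9 ]
to [557.6, -182.3, 72] 25.7 shift [117.5  -0.7   0.7] turn [-0.    -0.002 -0.001]
```

View pics/top1.png

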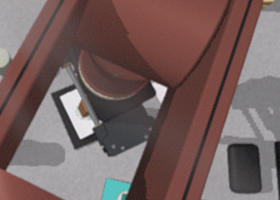

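The arm hides the tamper in the top view, so I'll use the side view for the check before descending.

```bash
python3 - <<'E'
from h import *
im=vision.read_camera("side")
print(proj("side",[[.5576,-.1823,.116],[.557,-.182,.1895]]))
cv2.imwrite("pics/side1.png",cv2.resize(im[60:230,240:440],None,fx=3,fy=3))
E
```

```text
[[334.73169863 146.761623  ]
 [335.90345593 114.16631529]]
```

View pics/side1.png

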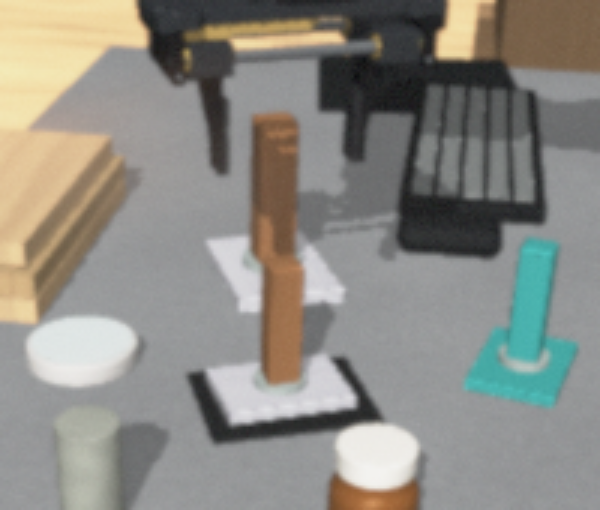

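The fingers are at about crop (216,170) and (355,160), centred over the post at (283,265). That matches the projections, so I'll descend and grip.

```bash
python3 -m creep '[[1,[60,-0.7,0.7],[0,-0.002,-0.001]],[1,[100,-0.7,0.7],[0,-0.002,-0.001]],[1,[117.5,-0.7,0.7],[0,-0.002,-0.001]],[1,[117.5,-0.7,0.7],[0,-0.002,-0.001]],[1,[117.5,-0.7,0.7],[0,-0.002,-0.001]],[-1,[117.5,-0.7,0.7],[0,-0.002,-0.001]],[-1,[117.5,-0.7,0.7],[0,-0.002,-0.001]],[-1,[117.5,-0.7,0.7],[0,-0.002,-0.001]],[-1,[117.5,-0.7,0.7],[0,-0.002,-0.001]],[-1,[117.5,-0.7,0.7],[0,-0.002,-0.001]],[-1,[117.5,-0.7,0.7],[0,-0.002,-0.001]]]' 55
python3 - <<'E'
from h import *
st()
E
```

```text
t: 3.45
tcp_pos: [0.558, -0.1814, 0.0728]
eef_rot: [-1.322, 1.57, -0.872]
contact_force: [-0.4, -0.4, -0.7]
opening: 0.403
t 3.45 tcp [ 558.  -181.4   72.8] xax [ 0.001 -0.001 -1.   ] jawyaw 25.8 F [-0.4 -0.4 -0.7] M [-0.01 -0.   -0.  ] open 0.403 q [-0.45  0.28  1.75 -0.    1.11 -0.9 ]
```

```bash
python3 -m creep '[[-1,[0,0,0],[0,0,0]],[-1,[0,0,0],[0,0,0]],[-1,[0,0,0],[0,0,0]]]'
python3 - <<'E'
from h import *
st()
E
```

```text
t: 3.82
tcp_pos: [0.5578, -0.1815, 0.0726]
eef_rot: [-1.555, 1.57, -1.105]
contact_force: [-1.4, -0.8, 0.0]
opening: 0.3
t 3.83 tcp [ 557.8 -181.5   72.6] xax [ 0.    -0.001 -1.   ] jawyaw 25.8 F [-1.4 -0.8  0. ] M [-0.18  0.04  0.  ] open 0.3 q [-0.45  0.28  1.75 -0.    1.11 -0.9 ]
```

```bash
python3 -m creep '[[-1,[0,0,0],[0,0,0]],[-1,[0,0,0],[0,0,0]],[-1,[-15,0,0],[0,0,0]],[-1,[-60,0,0],[0,0,0]],[-1,[-110,0,0],[0,0,0]],[-1,[-130,0,0],[0,0,0]],[-1,[-130,0,0],[0,0,0]],[-1,[-130,0,0],[0,0,0]]]'
python3 - <<'E'
from h import *
st();go([521,178.5,202],6)
im=vision.read_camera("side")
cv2.imwrite("pics/side2.png",cv2.resize(im[60:230,240:440],None,fx=3,fy=3))
E
```

```text
t: 4.82
tcp_pos: [0.5564, -0.1807, 0.2]
eef_rot: [2.437, 1.568, 2.887]
contact_force: [-0.4, -0.4, -4.2]
opening: 0.292
t 4.83 tcp [ 556.4 -180.7  200. ] xax [-0.003  0.001 -1.   ] jawyaw 25.8 F [-0.4 -0.4 -4.2] M [-0.09  0.03  0.  ] open 0.292 q [-0.45  0.14  1.66 -0.    1.34 -0.9 ]
to [521, 178.5, 202] 6 shift [ -1.6 338.9 124.4] turn [ 0.345 -0.003 -0.002]
```

View pics/side2.png

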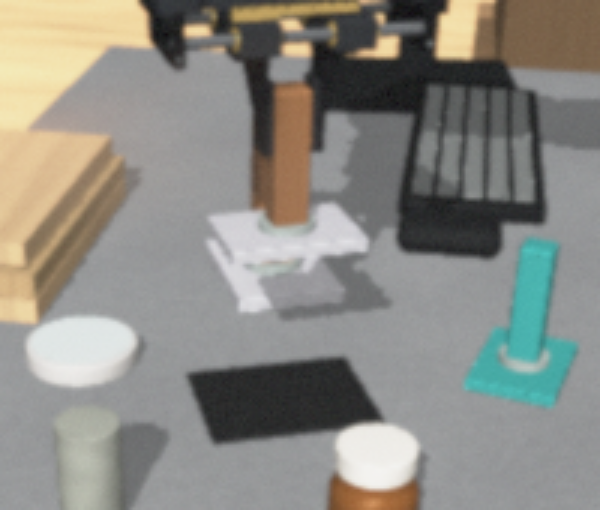

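The tamper is lifted level and gripped at a 26 mm opening, and the pad is bare. Next I move above the bin.

```bash
python3 -m creep '[[-1,[-2,50,18],[0.05,0,0]],[-1,[-2,100,37],[0.1,0,0]],[-1,[-2,150,55],[0.15,0,0]],[-1,[-2,200,73],[0.2,0,0]],[-1,[-2,250,92],[0.25,-0.001,0]],[-1,[-2,300,110],[0.3,-0.002,-0.001]],[-1,[-1.6,325,120],[0.33,-0.003,-0.002]],[-1,[-1.6,338.9,124.4],[0.345,-0.003,-0.002]],[-1,[-1.6,338.9,124.4],[0.345,-0.003,-0.002]],[-1,[-1.6,338.9,124.4],[0.345,-0.003,-0.002]],[-1,[-1.6,338.9,124.4],[0.345,-0.003,-0.002]]]'
python3 - <<'E'
from h import *
st();go([521,178.5,132],6)
E
```

```text
t: 6.25
tcp_pos: [0.5209, 0.1777, 0.2014]
eef_rot: [-2.912, 1.57, -2.808]
contact_force: [-0.2, 0.3, -2.8]
opening: 0.297
t 6.25 tcp [520.9 177.7 201.4] xax [-0.001 -0.    -1.   ] jawyaw 6.0 F [-0.2  0.3 -2.8] M [-0.08 -0.01  0.01] open 0.297 q [ 0.19  0.06  1.75 -0.    1.34  0.08]
to [521, 178.5, 132] 6 shift [69.4  0.8  0.3] turn [-0.001 -0.001  0.   ]
```

```bash
python3 -m creep '[[-1,[30,0.8,0.3],[-0.001,-0.001,0]],[-1,[60,0.8,0.3],[-0.001,-0.001,0]],[-1,[78,0.8,0.3],[-0.001,-0.001,0]],[-1,[79,0.8,0.3],[-0.001,-0.001,0]],[-1,[79,0.8,0.3],[-0.001,-0.001,0]]]'
python3 - <<'E'
from h import *
st()
a=vision.read_camera("side");b=vision.read_camera("top")
cv2.imwrite("pics/p3.png",np.hstack([cv2.resize(a[230:350,250:390],None,fx=3.2,fy=3.2,interpolation=cv2.INTER_CUBIC),cv2.resize(b[170:290,140:240],None,fx=3.2,fy=3.2,interpolation=cv2.INTER_CUBIC)]))
E
```

```text
t: 6.88
tcp_pos: [0.5219, 0.1785, 0.1234]
eef_rot: [-0.084, 1.569, 0.021]
contact_force: [-0.9, -0.7, -2.9]
opening: 0.298
t 6.88 tcp [521.9 178.5 123.4] xax [ 0.002  0.    -1.   ] jawyaw 6.0 F [-0.9 -0.7 -2.9] M [-0.05  0.07  0.01] open 0.298 q [ 0.19  0.14  1.81 -0.    1.19  0.08]
```

View pics/p3.png

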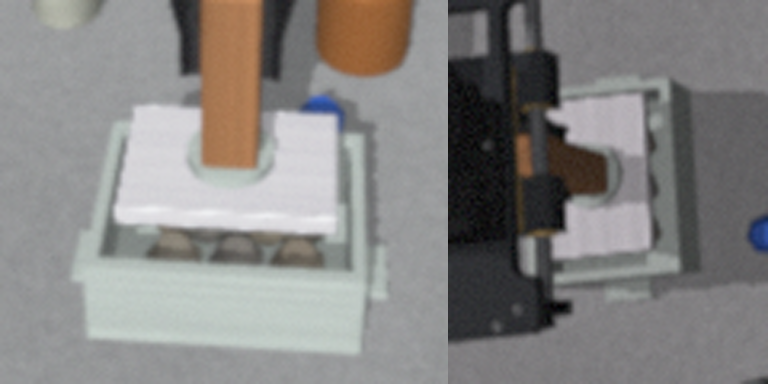

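```bash
python3 - <<'E'
from h import *
c=np.array([[116,210],[337,221],[338,113],[136,105]])/3.2+[250,230]
P=plane("side",c,.067)[:,:2]*1000;print("side plate",P.round(1),P.mean(0))
c=np.array([[645,96],[652,249]])-[448,0];c=c/3.2+[140,170]
print("top plate -y edge",plane("top",c,.067)*1000)
c=np.array([[669,80],[683,271],[657,92],[666,263]])-[448,0];c=c/3.2+[140,170]
print("top bin -y edge outer/inner",plane("top",c,.046)*1000)
y=np.radians(6);R=np.array([[np.cos(y),-np.sin(y)],[np.sin(y),np.cos(y)]])
E=np.array([[49,-35],[-49,-35],[62,-48],[-62,-48],[56,-42],[-56,-42]])@R.T+[521.5,178.5];print("expected",E)
E
```

```text
side plate [[566.3 220.5]
 [470.3 209.8]
 [477.1 138.8]
 [573.8 150.6]] [521.8782908  179.94999975]
top plate -y edge [[571.19198158 145.16659077  67.        ]
 [476.52824217 136.3393213   67.        ]]
top bin -y edge outer/inner [[585.03728927 137.47866668  46.        ]
 [463.65922507 123.19116006  46.        ]
 [577.26143292 144.88810904  46.        ]
 [468.59990553 134.16834773  46.        ]]
expected [[573.89006909 148.81362836]
 [476.42692334 138.56983896]
 [588.17772375 137.24371374]
 [464.85700872 124.2821843 ]
 [581.5834216  142.58367434]
 [470.19696932 130.87648645]]
```

Plate and bin are parallel within about 0.5°. The top view suggests the plate should shift about 1.5 mm towards +y. I'll do that and approach the heap top.

```bash
python3 -m creep '[[-1,[3,1.5,-0.5],[0,0,0]],[-1,[6,1.5,-0.5],[0,0.002,0]],[-1,[7.5,1.5,-0.5],[0,0.002,0]],[-1,[8.5,2,-0.5],[0,0.002,0]],[-1,[9,1,-0.5],[0,0.002,0]],[-1,[9.5,1.5,-0.5],[0,0.002,0]],[-1,[10,1.5,-0.5],[0,0.002,0]]]'
python3 -c "
from h import *
st()"
```

```text
t: 7.85
tcp_pos: [0.5216, 0.1801, 0.1139]
eef_rot: [-0.011, 1.57, 0.094]
contact_force: [0.2, 0.2, -2.9]
opening: 0.3
t 7.85 tcp [521.6 180.1 113.9] xax [ 0.001  0.    -1.   ] jawyaw 6.0 F [ 0.2  0.2 -2.9] M [-0.09  0.01  0.03] open 0.3 q [ 0.19  0.15  1.82 -0.    1.17  0.08]
```

```bash
python3 -m creep '[[-1,[0.4,1,0],[0,0,0]],[-1,[0.8,2,0],[0,0,0]],[-1,[1.2,1,0],[0,0,0]],[-1,[1.6,-1,0],[0,0,0]],[-1,[2,-2,0],[0,0,0]],[-1,[2.4,0,0],[0,0,0]]]'
python3 -c "
from h import *
st()"
```

```text
t: 8.6
tcp_pos: [0.5219, 0.1798, 0.1118]
eef_rot: [-0.392, 1.569, -0.287]
contact_force: [-0.1, -1.8, 1.4]
opening: 0.293
t 8.6 tcp [521.9 179.8 111.8] xax [ 0.001 -0.    -1.   ] jawyaw 6.0 F [-0.1 -1.8  1.4] M [-0.54  0.07  0.05] open 0.293 q [ 0.19  0.15  1.82 -0.    1.17  0.08]
```

```bash
python3 -m creep '[[-1,[0.3,2,0],[0,0,0]],[-1,[0.6,3,0],[0,0,0]],[-1,[0.9,2,0],[0,0,0]],[-1,[1.2,-1,0],[0,0,0]],[-1,[1.5,-2.5,0],[0,0,0]],[-1,[1.8,0,0],[0,0,0]]]'
python3 -c "
from h import *
st()"
```

```text
t: 9.35
tcp_pos: [0.5225, 0.1796, 0.1112]
eef_rot: [-0.347, 1.568, -0.242]
contact_force: [-1.0, -4.6, 10.1]
opening: 0.292
t 9.35 tcp [522.5 179.6 111.2] xax [ 0.002 -0.001 -1.   ] jawyaw 6.0 F [-1.  -4.6 10.1] M [-1.35  0.76  0.04] open 0.292 q [ 0.19  0.15  1.82 -0.    1.16  0.08]
```

Stiffness is about 10 N/mm, so a command 1.2–1.5 mm deeper gives about 15 N. I'll work it sideways at that.

```bash
python3 -m creep '[[-1,[1.3,2,0],[0,0,0]],[-1,[1.4,4,0],[0,0,0]],[-1,[1.4,5,0],[0,0,0]],[-1,[1.5,3,0],[0,0,0]],[-1,[1.5,0,0],[0,0,0]],[-1,[1.5,-3,0],[0,0,0]],[-1,[1.5,-4,0],[0,0,0]],[-1,[1.5,-2,0],[0,0,0]],[-1,[1.5,0,0],[0,0,0]]]'
python3 -c "
from h import *
st()"
```

```text
t: 10.48
tcp_pos: [0.5238, 0.1805, 0.1111]
eef_rot: [0.073, 1.565, 0.178]
contact_force: [-0.7, -2.0, 6.7]
opening: 0.291
t 10.47 tcp [523.8 180.5 111.1] xax [ 0.006  0.001 -1.   ] jawyaw 6.0 F [-0.7 -2.   6.7] M [-0.45  0.24 -0.01] open 0.291 q [ 0.19  0.16  1.82 -0.    1.16  0.08]
```

```bash
python3 -m creep '[[-1,[1.2,2,-2],[0,0.005,0]],[-1,[1.4,4,-3],[0,0.006,0]],[-1,[1.5,5,-4],[0,0.006,0]],[-1,[1.6,2,-4],[0,0.006,0]],[-1,[1.7,-2,-3],[0,0.006,0]],[-1,[1.7,-5,-1],[0,0.006,0]],[-1,[1.7,-5,1],[0,0.006,0]],[-1,[1.7,-2,1],[0,0.006,0]],[-1,[1.7,2,-1],[0,0.006,0]],[-1,[1.7,4,-2.4],[0,0.006,0]],[-1,[1.7,0,-2.4],[0,0.006,0]]]'
cat > look.py <<'E'
import sys
from h import *
st()
a=vision.read_camera("side");b=vision.read_camera("top")
cv2.imwrite(sys.argv[1],np.hstack([cv2.resize(a[230:350,250:390],None,fx=3.2,fy=3.2,interpolation=cv2.INTER_CUBIC),cv2.resize(b[170:290,140:240],None,fx=3.2,fy=3.2,interpolation=cv2.INTER_CUBIC)]))
E
python3 look.py pics/p4.png
```

```text
t: 11.85
tcp_pos: [0.5225, 0.1805, 0.1104]
eef_rot: [0.314, 1.568, 0.419]
contact_force: [1.8, 0.7, 2.1]
opening: 0.291
t 11.85 tcp [522.5 180.5 110.4] xax [ 0.002  0.001 -1.   ] jawyaw 6.0 F [1.8 0.7 2.1] M [ 0.11 -0.38  0.05] open 0.291 q [0.19 0.16 1.82 0.   1.16 0.08]
```

View pics/p4.png

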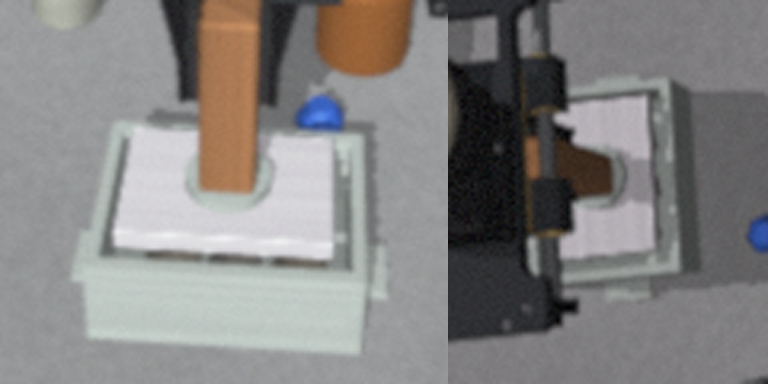

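The plate is just at rim height, level and inside the bin walls, sitting slightly toward +x. The heap is starting to give, so I'll continue down.

```bash
python3 -m creep '[[-1,[0.8,2,-1.5],[0,0.002,0]],[-1,[1.2,4,-2.5],[0,0.002,0]],[-1,[1.5,4,-3.5],[0,0.002,0]],[-1,[1.7,1,-4],[0,0.002,0]],[-1,[1.9,-2,-3],[0,0.002,0]],[-1,[2,-4.5,-1],[0,0.002,0]],[-1,[2,-4.5,1],[0,0.002,0]],[-1,[2,-2,1],[0,0.002,0]],[-1,[2,2,-1],[0,0.002,0]],[-1,[2,0,-1.7],[0,0.002,0]]]'
python3 -c "
from h import *
st()"
```

```text
t: 13.2
tcp_pos: [0.5198, 0.1809, 0.1072]
eef_rot: [2.144, 1.568, 2.249]
contact_force: [0.4, 0.6, -1.4]
opening: 0.292
t 13.2 tcp [519.8 180.9 107.2] xax [-0.002  0.002 -1.   ] jawyaw 6.0 F [ 0.4  0.6 -1.4] M [ 0.15 -0.07 -0.02] open 0.292 q [0.19 0.16 1.83 0.   1.16 0.08]
```

```bash
python3 -m creep '[[-1,[0.4,2,0],[0,0,0]],[-1,[0.8,4,-1],[0,0,0]],[-1,[1.1,3,-2],[0,0,0]],[-1,[1.4,0,-1],[0,0,0]],[-1,[1.7,-3,0],[0,0,0]],[-1,[2,-4,2],[0,0,0]],[-1,[2,-3,3],[0,0,0]],[-1,[2,0,2],[0,0,0]],[-1,[2,0,1],[0,0,0]]]'
python3 -c "
from h import *
st()"
```

```text
t: 14.32
tcp_pos: [0.5206, 0.1813, 0.105]
eef_rot: [2.213, 1.568, 2.318]
contact_force: [-0.4, -0.7, -3.0]
opening: 0.291
t 14.32 tcp [520.6 181.3 105. ] xax [-0.002  0.002 -1.   ] jawyaw 6.0 F [-0.4 -0.7 -3. ] M [-0.06  0.07 -0.03] open 0.291 q [0.19 0.16 1.83 0.   1.16 0.08]
```

```bash
python3 -m creep '[[-1,[0.5,2,0],[0,0,0]],[-1,[1,3,-1],[0,0,0]],[-1,[1.4,2,-2],[0,0,0]],[-1,[1.8,-1,-1],[0,0,0]],[-1,[2.2,-4,0],[0,0,0]],[-1,[2.5,-4.5,2],[0,0,0]],[-1,[2.5,-3,2],[0,0,0]],[-1,[2.5,-1,0.5],[0,0,0]]]'
python3 -c "
from h import *
st()"
```

```text
t: 15.32
tcp_pos: [0.5211, 0.1804, 0.1024]
eef_rot: [2.27, 1.568, 2.374]
contact_force: [0.7, -0.3, -3.0]
opening: 0.296
t 15.32 tcp [521.1 180.4 102.4] xax [-0.002  0.002 -1.   ] jawyaw 6.0 F [ 0.7 -0.3 -3. ] M [-0.11  0.07 -0.01] open 0.296 q [0.19 0.17 1.83 0.   1.15 0.08]
```

```bash
python3 -m creep '[[-1,[0.5,2,0],[0,0,0]],[-1,[1,3,-1],[0,0,0]],[-1,[1.4,2,-2],[0,0,0]],[-1,[1.8,-1,-1],[0,0,0]],[-1,[2.2,-3,0],[0,0,0]],[-1,[2.5,-3,1],[0,0,0]],[-1,[2.5,-1,1],[0,0,0]],[-1,[2.5,0,0],[0,0,0]]]'
python3 look.py pics/p5.png
```

```text
t: 16.32
tcp_pos: [0.5211, 0.1805, 0.0999]
eef_rot: [2.266, 1.568, 2.37]
contact_force: [-0.4, -0.1, -2.7]
opening: 0.298
t 16.32 tcp [521.1 180.5  99.9] xax [-0.002  0.002 -1.   ] jawyaw 6.0 F [-0.4 -0.1 -2.7] M [-0.07  0.04 -0.04] open 0.298 q [0.19 0.17 1.83 0.   1.15 0.08]
```

View pics/p5.png

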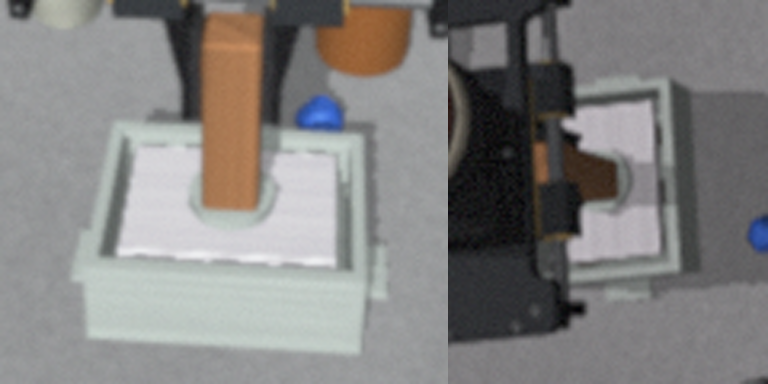

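The plate is now level, centred and below the rim, with no load yet. I'll go down to contact with the layer.

```bash
python3 -m creep '[[-1,[0.5,1,0],[0,0,0]],[-1,[0.9,2,-1],[0,0,0]],[-1,[1.3,1,-1],[0,0,0]],[-1,[1.6,-1,0],[0,0,0]],[-1,[1.9,-2,1],[0,0,0]],[-1,[2.2,-1,1],[0,0,0]],[-1,[2.4,0,0],[0,0,0]]]'
python3 -c "
from h import *
st()"
```

```text
t: 17.3
tcp_pos: [0.5209, 0.1806, 0.0974]
eef_rot: [2.292, 1.568, 2.397]
contact_force: [-0.1, -0.1, -3.7]
opening: 0.298
t 17.3 tcp [520.9 180.6  97.4] xax [-0.002  0.002 -1.   ] jawyaw 6.0 F [-0.1 -0.1 -3.7] M [-0.09  0.02  0.  ] open 0.298 q [0.19 0.17 1.83 0.   1.14 0.08]
```

```bash
python3 -m creep '[[-1,[0.4,1,0],[0,0,0]],[-1,[0.7,1,-1],[0,0,0]],[-1,[1,0,-1],[0,0,0]],[-1,[1.3,-1,0],[0,0,0]],[-1,[1.6,-1,1],[0,0,0]],[-1,[1.9,0,0],[0,0,0]],[-1,[1.9,0,0],[0,0,0]]]'
python3 -c "
from h import *
st()"
```

```text
t: 18.18
tcp_pos: [0.5217, 0.1809, 0.0963]
eef_rot: [1.67, 1.568, 1.775]
contact_force: [1.6, 0.3, 3.3]
opening: 0.293
t 18.18 tcp [521.7 180.9  96.3] xax [-0.001  0.003 -1.   ] jawyaw 6.0 F [1.6 0.3 3.3] M [ 0.15 -0.35  0.01] open 0.293 q [0.19 0.17 1.83 0.   1.14 0.08]
```

Contact came at an underside about 24 mm above the floor, which fits a single layer. Next is the firm press.

```bash
python3 -m creep '[[-1,[0.5,0,0],[0,0,0]],[-1,[0.8,0,0],[0,0,0]],[-1,[1.1,0,0],[0,0,0]],[-1,[1.3,0,0],[0,0,0]],[-1,[1.3,0,0],[0,0,0]],[-1,[1.3,0,0],[0,0,0]]]'
python3 -c "
from h import *
st()"
```

```text
t: 18.92
tcp_pos: [0.5225, 0.1812, 0.096]
eef_rot: [1.081, 1.567, 1.185]
contact_force: [1.4, 0.8, 7.0]
opening: 0.294
t 18.93 tcp [522.5 181.2  96. ] xax [ 0.001  0.003 -1.   ] jawyaw 6.0 F [1.4 0.8 7. ] M [ 0.18 -0.21  0.03] open 0.294 q [0.19 0.18 1.83 0.   1.14 0.08]
```

```bash
python3 -m creep '[[-1,[1.2,-0.5,-0.5],[0,0.001,0]],[-1,[1.5,-1,-1],[0,0.001,0]],[-1,[1.7,-1,-1],[0,0.001,0]],[-1,[1.7,-1,-1],[0,0.001,0]],[-1,[1.7,-1,-1],[0,0.001,0]],[-1,[1.7,-1,-1],[0,0.001,0]]]'
python3 -c "
from h import *
st()"
```

```text
t: 19.68
tcp_pos: [0.5229, 0.1807, 0.0959]
eef_rot: [0.823, 1.565, 0.928]
contact_force: [-0.2, 1.1, 9.3]
opening: 0.294
t 19.68 tcp [522.9 180.7  95.9] xax [ 0.003  0.004 -1.   ] jawyaw 6.0 F [-0.2  1.1  9.3] M [ 0.32 -0.05  0.06] open 0.294 q [0.19 0.17 1.83 0.   1.13 0.08]
```

```bash
python3 -m creep '[[-1,[1.5,0,0],[0,0.003,0.003]],[-1,[1.8,0,0],[0,0.003,0.003]],[-1,[2,0,0],[0,0.003,0.003]],[-1,[2,0,0],[0,0.003,0.003]],[-1,[2,0,0],[0,0.003,0.003]],[-1,[2,0,0],[0,0.003,0.003]],[-1,[2,0,0],[0,0.003,0.003]],[-1,[2,0,0],[0,0.003,0.003]],[-1,[2,0,0],[0,0.003,0.003]],[-1,[2,0,0],[0,0.003,0.003]]]'
python3 look.py pics/p6.png
```

```text
t: 20.92
tcp_pos: [0.5241, 0.1813, 0.0959]
eef_rot: [1.161, 1.562, 1.266]
contact_force: [-1.6, -0.2, 12.2]
opening: 0.294
t 20.93 tcp [524.1 181.3  95.9] xax [ 0.003  0.008 -1.   ] jawyaw 6.0 F [-1.6 -0.2 12.2] M [0.2  0.26 0.01] open 0.294 q [0.19 0.18 1.83 0.01 1.13 0.08]
```

View pics/p6.png

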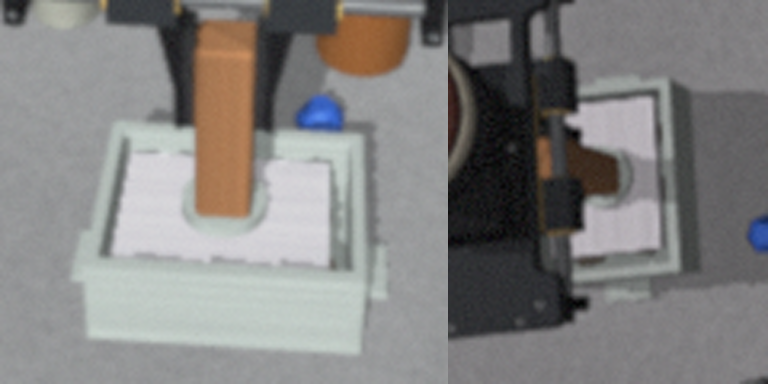

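The plate is flat at about 23 mm above the floor under about 15–17 N. I'll hold it for another second, then lift and inspect the pieces.

```bash
python3 -m creep '[[-1,[1.6,-0.8,-1.5],[0,0.003,-0.006]],[-1,[1.8,-0.8,-2],[0,0.003,-0.006]],[-1,[1.9,-0.8,-2],[0,0.003,-0.006]],[-1,[1.9,-0.8,-2],[0,0.003,-0.006]],[-1,[1.9,-0.8,-2],[0,0.003,-0.006]],[-1,[1.9,-0.8,-2],[0,0.003,-0.006]],[-1,[1.9,-0.8,-2],[0,0.003,-0.006]],[-1,[1.9,-0.8,-2],[0,0.003,-0.006]],[-1,[1.9,-0.8,-2],[0,0.003,-0.006]],[-1,[1.9,-0.8,-2],[0,0.003,-0.006]]]'
python3 -c "
from h import *
st(); go([521,180.5,200],6)"
```

```text
t: 22.28
tcp_pos: [0.5237, 0.181, 0.0959]
eef_rot: [0.6, 1.566, 0.705]
contact_force: [-0.1, 2.9, 11.2]
opening: 0.291
t 22.27 tcp [523.7 181.   95.9] xax [ 0.004  0.003 -1.   ] jawyaw 6.0 F [-0.1  2.9 11.2] M [ 0.3  -0.02 -0.  ] open 0.291 q [0.19 0.18 1.83 0.   1.13 0.08]
to [521, 180.5, 200] 6 shift [-1.041e+02  1.000e-01 -2.300e+00] turn [ 0.     0.004 -0.003]
```

```bash
python3 -m creep '[[-1,[-2,0,-1],[0,0.002,-0.001]],[-1,[-8,0,-2],[0,0.004,-0.003]],[-1,[-20,0,-2.3],[0,0.004,-0.003]],[-1,[-40,0,-2.3],[0,0.004,-0.003]],[-1,[-80,0,-2.3],[0,0.004,-0.003]],[-1,[-104,0,-2.3],[0,0.004,-0.003]],[-1,[-110,-50,-2.3],[0,0.004,-0.003]],[-1,[-110,-110,-2.3],[0,0.004,-0.003]],[-1,[-110,-170,-2.3],[0,0.004,-0.003]],[-1,[-110,-200,-2.3],[0,0.004,-0.003]],[-1,[-110,-200,-2.3],[0,0.004,-0.003]]]'
python3 look.py pics/p7.png
```

```text
t: 23.65
tcp_pos: [0.5418, -0.0208, 0.2056]
eef_rot: [-2.19, 1.57, -2.088]
contact_force: [-0.1, 0.7, -3.7]
opening: 0.295
t 23.65 tcp [541.8 -20.8 205.6] xax [-0.    -0.001 -1.   ] jawyaw 5.8 F [-0.1  0.7 -3.7] M [0.03 0.01 0.08] open 0.295 q [-0.18  0.04  1.76 -0.    1.34 -0.28]
```

View pics/p7.png

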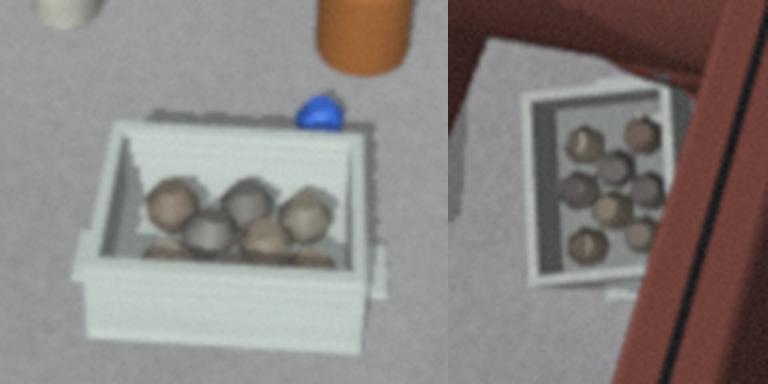

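All eight pieces lie separately in one layer on the bin floor, in the top crop at (585,145), (643,135), (615,168), (578,190), (648,188), (613,208), (588,245) and (640,235). Next I take the tamper back to the pad.

```bash
python3 -c "
from h import *
go([555,-181.3,150],24)"
```

```text
to [555, -181.3, 150] 24 shift [  55.4 -163.4   -3.6] turn [-0.315 -0.001 -0.   ]
```

```bash
python3 -m creep '[[-1,[0,-50,-1],[-0.1,0,0]],[-1,[0,-110,-2],[-0.2,0,0]],[-1,[20,-150,-3],[-0.3,0,0]],[-1,[45,-163.4,-3.6],[-0.315,-0.001,0]],[-1,[55.4,-163.4,-3.6],[-0.315,-0.001,0]],[-1,[55.4,-163.4,-3.6],[-0.315,-0.001,0]],[-1,[55.4,-163.4,-3.6],[-0.315,-0.001,0]]]'
python3 - <<'E'
from h import *
st();go([555.2,-181.0,80],24)
im=vision.read_camera("side")
cv2.imwrite("pics/side8.png",cv2.resize(im[60:230,240:440],None,fx=3,fy=3))
E
```

```text
t: 24.62
tcp_pos: [0.5558, -0.1802, 0.1512]
eef_rot: [-0.373, 1.569, 0.047]
contact_force: [0.1, 0.1, -3.2]
opening: 0.292
t 24.62 tcp [ 555.8 -180.2  151.2] xax [ 0.002  0.    -1.   ] jawyaw 24.1 F [ 0.1  0.1 -3.2] M [-0.05  0.03  0.01] open 0.292 q [-0.45  0.18  1.71  0.    1.25 -0.87]
to [555.2, -181.0, 80] 24 shift [71.2 -0.5 -1. ] turn [0.002 0.002 0.001]
```

View pics/side8.png

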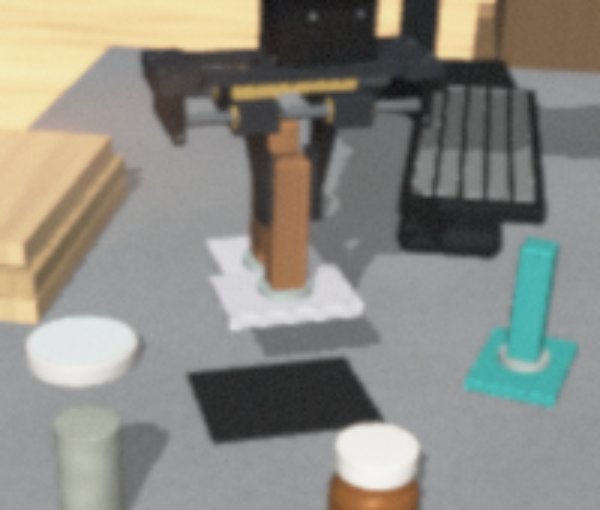

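The tamper hangs level above its pad, with the decoy tamper's plate behind it. I'll lower it to just above contact, then settle it slowly.

```bash
python3 -m creep '[[-1,[35,-0.5,-1],[0.002,0.002,0.001]],[-1,[60,-0.5,-1],[0.002,0.002,0.001]],[-1,[71,-0.5,-1],[0.002,0.002,0.001]],[-1,[74,-0.5,-1],[0.002,0.002,0.001]],[-1,[75,-0.5,-1],[0.002,0.002,0.001]],[-1,[76,-0.5,-1],[0.002,0.002,0.001]],[-1,[76.5,-0.5,-1],[0.002,0.002,0.001]]]'
python3 -c "
from h import *
st()"
```

```text
t: 25.55
tcp_pos: [0.5559, -0.1815, 0.0756]
eef_rot: [-0.96, 1.57, -0.542]
contact_force: [0.6, -0.4, -3.5]
opening: 0.292
t 25.55 tcp [ 555.9 -181.5   75.6] xax [ 0.001 -0.001 -1.   ] jawyaw 24.0 F [ 0.6 -0.4 -3.5] M [-0.05  0.04 -0.01] open 0.292 q [-0.45  0.27  1.76 -0.    1.11 -0.87]
```

```bash
python3 -m creep '[[-1,[0.5,0,0],[0,0,0]],[-1,[1,0,0],[0,0,0]],[-1,[1.5,0,0],[0,0,0]],[-1,[2,0,0],[0,0,0]],[-1,[2.5,0,0],[0,0,0]],[-1,[3,0,0],[0,0,0]],[-1,[3.3,0,0],[0,0,0]]]'
python3 -c "
from h import *
st()"
```

```text
t: 26.42
tcp_pos: [0.5558, -0.1815, 0.0726]
eef_rot: [-1.038, 1.57, -0.62]
contact_force: [-2.0, 0.7, 2.1]
opening: 0.295
t 26.43 tcp [ 555.8 -181.5   72.6] xax [ 0.001 -0.001 -1.   ] jawyaw 24.0 F [-2.   0.7  2.1] M [ 0.11  0.38 -0.04] open 0.295 q [-0.45  0.28  1.76 -0.    1.11 -0.87]
```

```bash
python3 -m creep '[[-0.3,[0,0,0],[0,0,0]],[-0.2,[0,0,0],[0,0,0]],[0,[0,0,0],[0,0,0]],[0.3,[0,0,0],[0,0,0]],[0.6,[0,0,0],[0,0,0]],[1,[0,0,0],[0,0,0]],[1,[0,0,0],[0,0,0]],[1,[0,0,0],[0,0,0]],[1,[0,0,0],[0,0,0]],[1,[0,0,0],[0,0,0]],[1,[0,0,0],[0,0,0]],[1,[0,0,0],[0,0,0]]]'
python3 -c "
from h import *
st()"
```

```text
t: 27.92
tcp_pos: [0.5559, -0.1815, 0.0726]
eef_rot: [-0.98, 1.57, -0.561]
contact_force: [0.1, -0.3, -0.9]
opening: 0.998
t 27.93 tcp [ 555.9 -181.5   72.6] xax [ 0.001 -0.001 -1.   ] jawyaw 24.0 F [ 0.1 -0.3 -0.9] M [-0.12 -0.03 -0.01] open 0.998 q [-0.45  0.28  1.76 -0.    1.11 -0.87]
```

```bash
python3 -m creep '[[1,[-20,0,0],[0,0,0]],[1,[-60,0,0],[0,0,0]],[1,[-110,0,0],[0,0,0]],[1,[-150,0,0],[0,0,0]],[1,[-150,0,0],[0,0,0]],[1,[-150,0,0],[0,0,0]]]'
python3 -c "
from h import *
st(); go([255,570,222],66)"
```

```text
t: 28.68
tcp_pos: [0.5556, -0.1814, 0.2232]
eef_rot: [-0.946, 1.569, -0.527]
contact_force: [-0.0, -0.0, -0.2]
opening: 1.0
t 28.68 tcp [ 555.6 -181.4  223.2] xax [ 0.002 -0.001 -1.   ] jawyaw 24.0 F [-0.  -0.  -0.2] M [-0.05  0.08  0.  ] open 1.0 q [-0.45  0.12  1.64 -0.    1.38 -0.87]
to [255, 570, 222] 66 shift [  0.  808.7  30.7] turn [-0.733  0.     0.002]
```

```bash
python3 -m creep '[[1,[0,400,15],[-0.35,0,0]],[1,[0,400,15],[-0.35,0,0]],[1,[0,400,15],[-0.35,0,0]],[1,[0,400,15],[-0.35,0,0]],[1,[0,400,15],[-0.35,0,0]],[1,[0,400,15],[-0.35,0,0]],[1,[0,400,15],[-0.35,0,0]],[1,[0,808.7,30.7],[-0.733,0,0]],[1,[0,808.7,30.7],[-0.733,0,0]],[1,[0,808.7,30.7],[-0.733,0,0]],[1,[0,808.7,30.7],[-0.733,0,0]],[1,[0,808.7,30.7],[-0.733,0,0]],[1,[0,808.7,30.7],[-0.733,0,0]],[1,[0,808.7,30.7],[-0.733,0,0]],[1,[0,808.7,30.7],[-0.733,0,0]]]'
python3 - <<'E'
from h import *
st()
a=vision.read_camera("top");s=vision.read_camera("side")
cv2.imwrite("pics/top9.png",a);cv2.imwrite("pics/side9.png",s)
z=[cv2.resize(i[y:y+95,x:x+90],None,fx=4,fy=4,interpolation=cv2.INTER_CUBIC) for i,x,y in((a,320,165),(a,150,180))]
cv2.imwrite("pics/crop9.png",np.hstack(z))
g=cv2.cvtColor(a,cv2.COLOR_BGR2GRAY);h=cv2.cvtColor(a,cv2.COLOR_BGR2HSV)
def big(m):
    m=m.astype(np.uint8)*255;q=np.zeros_like(m);q[165:260,320:410]=m[165:260,320:410]
    return max(cv2.findContours(q,cv2.RETR_EXTERNAL,cv2.CHAIN_APPROX_NONE)[0],key=cv2.contourArea)
for nm,m,zz in(("plate",g>125,.016),("pad",cv2.morphologyEx(((g<70)|(g>125)|(h[...,1]>90)).astype(np.uint8),cv2.MORPH_OPEN,np.ones((5,5))),.006)):
    P=plane("top",cv2.convexHull(big(m))[:,0,:],zz)[:,:2].astype(np.float32)*1000;print(nm,cv2.minAreaRect(P))
d=cv2.absdiff(cv2.imread("pics/top0.png"),a).max(2)
print("bystander diffs jar,core,loupe,dish",[(d[y-18:y+18,x-18:x+18]>40).sum() for x,y in((275,250),(281,160),(237,296),(380,134))])
E
```

```text
t: 30.55
tcp_pos: [0.253, 0.5708, 0.2197]
eef_rot: [-2.861, 1.567, -1.707]
contact_force: [-0.5, -0.3, -1.4]
opening: 1.0
t 30.55 tcp [253.  570.8 219.7] xax [-0.001 -0.004 -1.   ] jawyaw 66.2 F [-0.5 -0.3 -1.4] M [-0.04 -0.   -0.  ] open 1.0 q [ 1.03  0.22  1.53 -0.    1.39 -0.13]
plate ((555.8002319335938, -182.22311401367188), (97.49822998046875, 69.41153717041016), 23.93168067932129)
pad ((554.8921508789062, -181.83157348632812), (129.00460815429688, 99.405517578125), 22.945737838745117)
bystander diffs jar,core,loupe,dish [np.int64(0), np.int64(0), np.int64(0), np.int64(0)]
```

View pics/crop9.png

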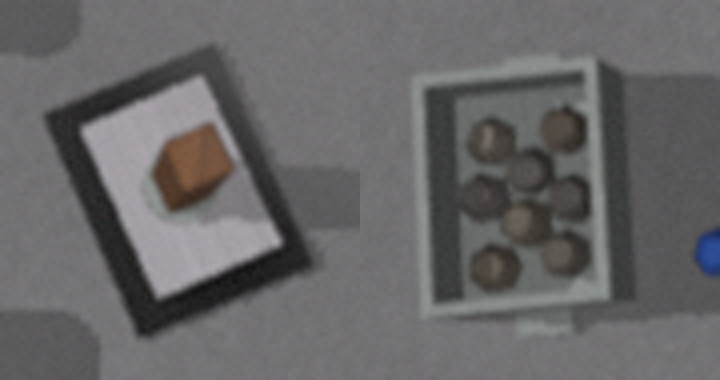

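View pics/side9.png

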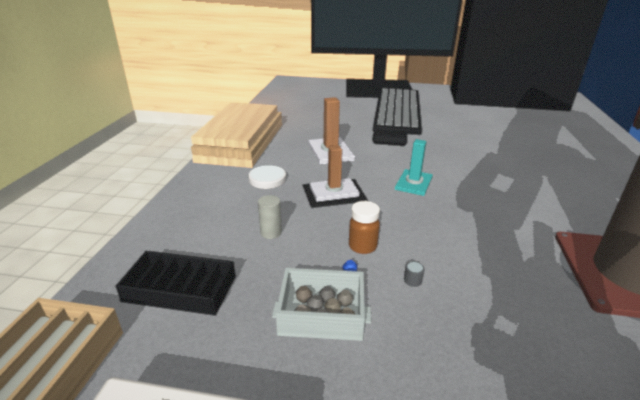

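The tamper stands upright about 1 mm from the pad's centre. The eight pieces lie flat in the bin, and the jar, core, loupe and dish show no change in the picture.

```bash
python3 -c "
from bench import manip
print(manip.job_done())"
```

```text
the job is handed in; nothing more can be done
None
```

I took the smaller brown tamper from its pad and worked the heap down into one layer. I then pressed it flat, stood the tamper back on its pad and handed the job in at about 30.6 s; it reports no verdict.

- **Press:** the plate sat flat, about 23 mm above the bin floor. Measured upward tool force was 11–12 N; allowing for the tamper's weight and the pieces, the bin load was about 16–17 N. It was held near that for a bit over 2 s, in two consecutive calls. Force was read only at the end of each move, so I can't confirm the peak between readings; the highest reading corresponds to about 17 N, well under 35 N.
- **Pieces:** the last pictures show all eight side by side in one layer in the bin. I judged their heights from the plate height and the pictures, not one by one.
- **Tamper:** its plate centre measured about 1 mm from the pad's centre, and it stood upright and released with the arm well clear.
- **Other things on the bench:** the top view before and after shows no change at the jar, core, loupe and dish.
- **Disagreement:** the two cameras differed by about 1–3 mm on where the plate sat relative to the bin. I used a position in between, and the plate showed clear of the walls in the pictures.

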